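Settle the display board onto its pegs

TASK

The wooden board has been laid crooked on top of the low display plinth, resting on the two pegs instead of over them. Without picking it up, nudge the board sideways with the fingers until both of its holes drop over the two pegs and it lies flat on the plinth, then move the hand clear. Do not move or tip the mug, the jar or the bowl standing around it.

Things in the scene. Friction and masses are not known exactly. Their poses are not given: they have to be found in the camera images.
- plinth: Low pale wooden display plinth fixed to the bench, 220 mm along its x, 300 mm along its y, 40 mm high, flat deck on top. Origin: centre of its underside, on the bench. It turns about the vertical from start to start (within about 17 degrees); +x is its side away from the robot, +y its left end as the robot sees it.
- peg_left (a point): Foot of the left peg's axis, on the plinth's deck (40 mm above the bench), 25 mm towards +x and 60 mm towards +y from the plinth's centre. Fixed wooden peg, 9 mm tall: 12 mm thick for the lowest 3 mm, then tapering to a flat 5 mm tip.
- peg_right (a point): Foot of the right peg's axis, the same peg, 25 mm towards +x and 60 mm towards -y from the plinth's centre.
- board: Darker loose wooden board, 0.2 to 0.4 kg, 140 mm along its x, 220 mm along its y, 12 mm thick. Origin: centre of its underside. It starts leaning on the tips of both pegs with its near long edge (-x) on the deck (about 5 degrees), 12 to 25 mm too near the robot, up to 40 mm too far left or right and turned up to 9 degrees. Pushed at mid-edge it slides with little turning.
- deck (a point): Centre of the plinth's deck (its top face), 40 mm above the bench. The seated board lies flat with its origin here, parallel to the plinth, with an even 40 mm border all round. Pushed over 25 mm past it, away from the robot, the board tips over the pegs. Squared up by a push on its near edge, the board turns about the middle of that edge. Unseated, its far edge is 9 to 16 mm above the deck.
- hole_left (a point): Centre of the board's left through hole at the underside, 25 mm towards +x and 60 mm towards +y from the board's origin. Round, 17 mm in diameter (5 mm wider than the peg). It belongs over the left peg.
- hole_right (a point): Centre of the board's right through hole at the underside, 25 mm towards +x and 60 mm towards -y from the board's origin, 17 mm in diameter. It belongs over the right peg.
- mug: White ceramic mug, 76 mm across, 85 mm high, with a handle, upright on the bench. Origin: centre of its underside. To be left alone.
- jar: Glass jar with a metal cap, 60 mm across, 85 mm high, upright on the bench. Origin: centre of its underside. To be left alone.
- bowl: Blue ceramic bowl, 90 mm across, 45 mm high, on the bench. Origin: centre of its underside. To be left alone. The mug, the jar and the bowl stand in any order about 280 mm to the left, 280 mm to the right and 175 mm beyond the plinth's centre.

How it is judged (in metres and radians):
At the end, for the whole second after the job is handed in: Each hole's centre is within 4 mm of its own peg's axis, the underside is within 2 mm of the deck at both holes, the board is level within 0.02 rad and at rest; mug, jar and bowl are upright and within 15 mm of where they stood (horizontal distance between hole_left and peg_left below 0.004 m and horizontal distance between hole_right and peg_right below 0.004 m and z of each of hole_left, hole_right in the frame of plinth below 0.042 m and angle between board's own z axis and vertical below 0.02 rad and linear speed of board below 0.01 m/s and distance of each of mug, jar, bowl from where it was at the start of the episode below 0.015 m and angle between each of mug, jar, bowl's own z axis and vertical below 0.15 rad); the robot touches nothing.
It fails at once if the board is lifted (the middle of its underside more than 14 mm above the deck, or it is tipped by more than 0.3 rad) (z of board in the frame of plinth above 0.054 m or angle between board's own z axis and vertical above 0.3 rad).
It fails at once if the mug is knocked over or moved by more than 15 mm (distance of mug from where it was at the start of the episode above 0.015 m or angle between mug's own z axis and vertical above 0.3 rad).
It fails at once if the jar is knocked over or moved by more than 15 mm (distance of jar from where it was at the start of the episode above 0.015 m or angle between jar's own z axis and vertical above 0.3 rad).
It fails at once if the bowl is knocked over or moved by more than 15 mm (distance of bowl from where it was at the start of the episode above 0.015 m or angle between bowl's own z axis and vertical above 0.3 rad).
It also fails if it takes over 72 s, if anything falls off the work surface, if the arm or the gripper's body presses on something with over 40 N, if the wrist force passes 120 N, or if a joint passes its speed limit or range.

ROBOT

A 6-joint arm with a two-finger parallel gripper is mounted at the origin on the work surface. World frame = base frame: x ahead of the robot, y to its left, z up, the work surface at z = 0. Lengths are in mm, angles in rad, forces in N, time in s.
With the tool pointing down it reaches from about 350 to 975 mm from the base axis. Payload 17.4 kg.
Tool frame: the origin (TCP) lies midway between the tips of the shut fingers; the grasp point (between the pads) lies 19 mm behind it; x points along the fingers, z is the direction in which the jaws open and shut, and the axes are right-handed (so a half turn about x gives the same grasp; the last joint's range is limited). The gripper opens to 85 mm and grips with 20 to 120 N. Pads are 22 mm wide; open, the fingers measure 114 mm over their backs; the gripper's body (76 mm by 85 mm) begins 54 mm behind the grasp point. The pads swing forward as they close: fully open they stand 13 mm farther back than shut.
Start: joints at [-1.358, 0.116, 1.442, -0, 1.584, -0.038], TCP at [167.511, -653.89, 231.303] pointing down, gripper open.
Joint ranges: [-2.83, 2.83], [-0.83, 2.19], [0.07, 2.5], [-1.14, 4.28], [0.01, 3], [-2.97, 2.97]. Speed limits (rad/s): [1.89, 1.89, 2.22, 3.14, 3.14, 3.14].

INTERFACE

Orientations are given as a rotation vector (axis times angle).
In Python, from bench import * gives the robot as it stands. The module is installed in compiled form; this text tells all that it offers.
- The arm moves only by the tool apply_moves, never from a script. Its argument "steps" is a list that holds one entry, the list of rows, each a list of 6 numbers: the shift along the world's x, y, z in m, then the turn, a rotation vector about the world's x, y, z in rad. In form: [[[x, y, z, ax, ay, az], ...]]. A call has 1 to 8 rows; each row shifts and turns the commanded pose from where the row before left it; what a row does not reach is not made up. A row lasts 1/8 s, in which the tool goes at most 62.5 mm and 10.7 degrees, less where a joint would pass 70% of its speed; a pose out of reach is approached as far as the arm can. A call is refused whole if a number of a shift passes 0.0625 or a number of a turn 0.188, either way. A call with a gripper value outside its range is refused whole. "claw" is the closure, from 0 (fully open) to 1 (shut), set as the call begins (left out, the last holds). The fingers move at their own pace and stop on an object; "squeeze" is the grip in N (left out, the last holds). Time passes only in rows, so rows that do not move let the fingers close. It gives the time, the measured TCP pose, the force and the opening at its end, in the units of the state.
- get_state(): the state, without advancing time (a new reading comes with each control period).
- read_camera(name): name is "side" or "top" or "wrist"; returns a dict with "image" (420x560x3 uint8, blue, green, red), "intrinsics" (3x3 intrinsics, pixels), "extrinsics" (4x4, takes a point from camera to world coordinates); the wrist camera has in their place "hand_eye" (4x4, takes a point from camera to tool coordinates, whose origin is the TCP and whose axes are the tool frame's). Camera axes: x right, y down, z forward; pixel columns grow to the right and rows downward; lengths in mm; the calibration is good to about 2 mm. The wrist camera is an equidistant fisheye: a pixel r from the principal point sees the ray r / f radians off the axis. A picture is of the moment at which its call begins: read the wrist's pose just before it. There is no depth.
- sign_off(): hands the job in, once; it reports no verdict.
The state is a dict: "time": time; "qpos": joint angles; "qd": joint speeds; "tau": joint torques, N m; "tcp_pos": TCP position; "tool_rot": TCP orientation; "force": force on the tool from outside, world axes, zero at the start; "ft_torque": the same for the moment, N m; "finger_gap": finger opening in mm.
Only numpy, scipy, OpenCV 4.12 (cv2) and the standard library are available. Lean on these libraries where they do the work, as an engineer would, in place of code of your own. Each camera call takes 0.05 s, during which the arm holds its last target.

## Working session

There is one attempt and no reset: what is moved stays moved. The work goes in short steps, Python scripts to look and compute and a tool call to move; the robot and the scene stay as the last step left them, time stands still between calls to the robot, and variables do not carry over. Pictures are saved under pics/ and viewed, and the job is handed in when it is done.

Besides the shell and the picture viewer there is one more tool, called after "Call:" in YAML: its name, and indented under it one key for each argument. apply_moves: Moves the arm, as the interface text tells. Its arguments: {"type":"object","properties":{"steps":{"type":"array","items":{"type":"array","items":{"type":"array","items":{"type":"number"}}}},"claw":{"type":"number"},"squeeze":{"type":"number"}},"required":["steps"]}

```bash
mkdir -p pics
python3 - <<'E'
from bench import *
import cv2
s=get_state();print({k:s[k] for k in('time','tcp_pos','tool_rot','force','finger_gap')})
for n in('top','side'):
    c=read_camera(n);cv2.imwrite(f'pics/{n}0.png',c['image']);print(n,c['intrinsics'],c['extrinsics'])
E
```

```text
{'time': 0.0, 'tcp_pos': array([ 167.47694423, -653.67995851,  230.55676431]), 'tool_rot': array([ 1.02325509,  1.31840181, -1.02198981]), 'force': array([-0.19301634, -0.08262221, -0.1332656 ]), 'finger_gap': 85.6510739216732}
top [[419.45255739   0.         276.93946699]
 [  0.         419.45255739 208.00550519]
 [  0.           0.           1.        ]] [[-2.14436299e-02 -9.97330675e-01  6.97975370e-02  5.81742240e+02]
 [-9.99267378e-01  2.35941386e-02  3.01334184e-02  2.67157023e+01]
 [-3.16997953e-02 -6.91002320e-02 -9.97105953e-01  1.20206457e+03]
 [ 0.00000000e+00  0.00000000e+00  0.00000000e+00  1.00000000e+00]]
side [[483.92467294   0.         280.52854523]
 [  0.         483.92467294 200.91746579]
 [  0.           0.           1.        ]] [[-9.99664715e-01 -2.58154823e-02 -2.00483216e-03  6.34037218e+02]
 [-1.31325588e-02  5.72218998e-01 -8.19995704e-01  1.00663772e+03]
 [ 2.23157876e-02 -8.19694442e-01 -5.72366165e-01  7.28939253e+02]
 [ 0.00000000e+00  0.00000000e+00  0.00000000e+00  1.00000000e+00]]
```

View pics/top0.png

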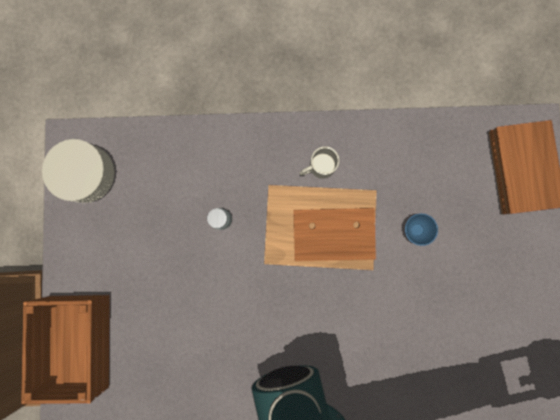

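View pics/side0.png

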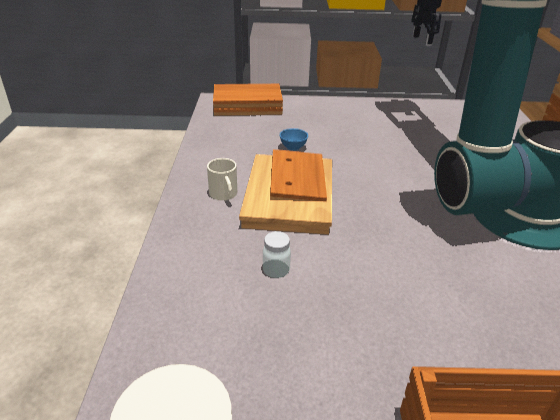

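The top view shows the plinth at about (321,228), with the board at (335,234): shifted right and towards the robot. The mug is at (324,162), the jar at (218,218) and the bowl at (421,229). Next I measure with the top camera.

```bash
cat > h.py <<'E'
from bench import *
import cv2, numpy as np
def cast(c,uv,z):
    K=c['intrinsics'];T=c['extrinsics'];uv=np.atleast_2d(uv).astype(float)
    d=np.c_[(uv-[K[0,2],K[1,2]])/[K[0,0],K[1,1]],np.ones(len(uv))]@T[:3,:3].T
    o=T[:3,3];return o+d*((z-o[2])/d[:,2])[:,None]
E
python3 - <<'E'
from h import *
c=read_camera('top');im=c['image']
hsv=cv2.cvtColor(im,cv2.COLOR_BGR2HSV);lab=cv2.cvtColor(im,cv2.COLOR_BGR2LAB)
for p in((280,200),(300,198),(280,240),(330,225),(340,250),(312,226),(356,225),(230,280),(330,263)):print(p,hsv[p[1],p[0]],lab[p[1],p[0]])
cv2.imwrite('pics/topz.png',cv2.resize(im[175:285,255:390],None,fx=5,fy=5,interpolation=cv2.INTER_CUBIC))
E
```

```text
(280, 200) [ 15 117 203] [173 139 159]
(300, 198) [ 15 120 194] [166 139 159]
(280, 240) [ 15 118 195] [167 139 158]
(330, 225) [ 12 153 177] [138 148 162]
(340, 250) [ 13 153 158] [124 146 159]
(312, 226) [ 15 118 190] [162 139 157]
(356, 225) [ 15 118 190] [163 138 158]
(230, 280) [  8  20 139] [141 130 131]
(330, 263) [ 15 118 188] [161 139 157]
```

View pics/topz.png

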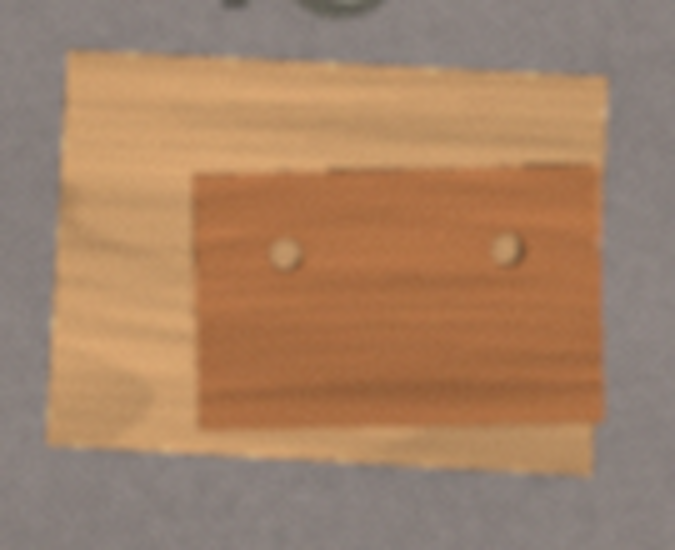

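```bash
cat >> h.py <<'E'
def rectfit(mask,scale):
    cs,_=cv2.findContours(mask,cv2.RETR_EXTERNAL,cv2.CHAIN_APPROX_NONE)
    k=max(cs,key=cv2.contourArea)[:,0,:].astype(np.float32)
    box=cv2.boxPoints(cv2.minAreaRect(k)); L=[]
    for i in range(4):
        a,b=box[i],box[(i+1)%4];d=(b-a);n=np.linalg.norm(d);d/=n
        t=(k-a)@d;e=abs((k-a)@np.array([-d[1],d[0]]))
        p=k[(t>.08*n)&(t<.92*n)&(e<5*scale/4)]
        L.append(cv2.fitLine(p,cv2.DIST_HUBER,0,.01,.01).ravel())
    out=[]
    for i in range(4):
        a,b=L[i-1],L[i];A=np.array([[a[0],-b[0]],[a[1],-b[1]]])
        s=np.linalg.solve(A,b[2:]-a[2:]);out.append(a[2:]+s[0]*a[:2])
    return (np.array(out)+.5)/scale-.5
def measure_top(tag=None):
    c=read_camera('top');im=c['image'];S=4
    x0,y0,x1,y1=250,170,395,290
    r=cv2.resize(im[y0:y1,x0:x1],None,fx=S,fy=S,interpolation=cv2.INTER_CUBIC)
    hsv=cv2.cvtColor(r,cv2.COLOR_BGR2HSV);sat=hsv[...,1]
    k=np.ones((25,25),np.uint8)
    pm=cv2.morphologyEx((sat>68).astype(np.uint8)*255,cv2.MORPH_OPEN,k)
    a=cv2.cvtColor(r,cv2.COLOR_BGR2LAB)[...,1]
    bm=cv2.morphologyEx((cv2.GaussianBlur(a,(5,5),0)>142).astype(np.uint8)*255,cv2.MORPH_CLOSE,np.ones((45,45),np.uint8))
    bm=cv2.morphologyEx(bm,cv2.MORPH_OPEN,k)
    P=rectfit(pm,S)+[x0,y0];B=rectfit(bm,S)+[x0,y0]
    bmask=cv2.erode(cv2.fillPoly(np.zeros_like(a),[np.int32((B-[x0,y0])*S)],255),k)
    hm=((a<143)&(bmask>0)).astype(np.uint8)*255
    cs,_=cv2.findContours(hm,cv2.RETR_EXTERNAL,cv2.CHAIN_APPROX_NONE)
    H=sorted(cs,key=cv2.contourArea)[-2:]
    H=np.array([(np.array(cv2.minEnclosingCircle(q)[0])+.5)/S-.5+[x0,y0] for q in H]) if len(H)==2 else None
    if tag:
        o=r.copy()
        for Q,col in((P,(255,0,0)),(B,(0,255,0))):cv2.polylines(o,[np.int32((Q-[x0,y0])*S)],True,col,1)
        if H is not None:
            for q in H: cv2.circle(o,tuple(int(v) for v in (q-[x0,y0])*S),4,(0,0,255),-1)
        cv2.imwrite(f'pics/{tag}.png',o)
    return c,P,B,H
def rect_pose(X):
    # X 4 world corners -> centre, yaw (x axis=short side away), sizes
    X=X[:,:2];m=X.mean(0)
    e=[X[(i+1)%4]-X[i] for i in range(4)];n=[np.linalg.norm(v) for v in e]
    yaws=[]
    for v,l in zip(e,n):
        a=np.arctan2(v[1],v[0]); a=a-np.pi/2 if l>np.mean(n) else a
        yaws.append((a+np.pi/2)%np.pi-np.pi/2)
    return m,np.array(yaws),np.array(n)
E
python3 - <<'E'
from h import *
np.set_printoptions(precision=3,suppress=True)
c,P,B,H=measure_top('m1')
print(P,B,H)
W=cast(c,P,40);m,y,n=rect_pose(W);print('plinth',W,m,y,n)
W=cast(c,B,58);mb,yb,nb=rect_pose(W);print('board',W,mb,yb,nb)
print(cast(c,H,60))
for nme,p,z in(('mug',(324,162),85),('jar',(218,218),85),('bowl',(421,229),45)):print(nme,cast(c,p,z))
E
```

```text
[[263.522 263.759]
 [267.918 184.35 ]
 [374.396 189.663]
 [375.876 270.048]] [[292.86  209.25 ]
 [374.23  207.384]
 [374.746 259.028]
 [294.055 260.96 ]] [[311.75  225.5  ]
 [356.114 224.456]]
plinth [[ 509.978  102.124   40.   ]
 [ 729.856   85.601   40.   ]
 [ 707.561 -208.923   40.   ]
 [ 486.952 -204.683   40.   ]] [608.587 -56.47 ] [-0.075 -0.076 -0.019 -0.075] [220.499 295.367 220.649 307.669]
board [[ 657.39    17.867   58.   ]
 [ 657.266 -203.016   58.   ]
 [ 517.904 -199.185   58.   ]
 [ 517.008   18.01    58.   ]] [587.392 -91.581] [-0.001 -0.027  0.004 -0.001] [220.882 139.415 217.197 140.382]
[[ 611.838  -32.303   60.   ]
 [ 611.987 -152.19    60.   ]]
mug [[780.591 -68.409  85.   ]]
jar [[636.845 218.95   85.   ]]
bowl [[ 596.058 -330.067   45.   ]]
```

View pics/m1.png

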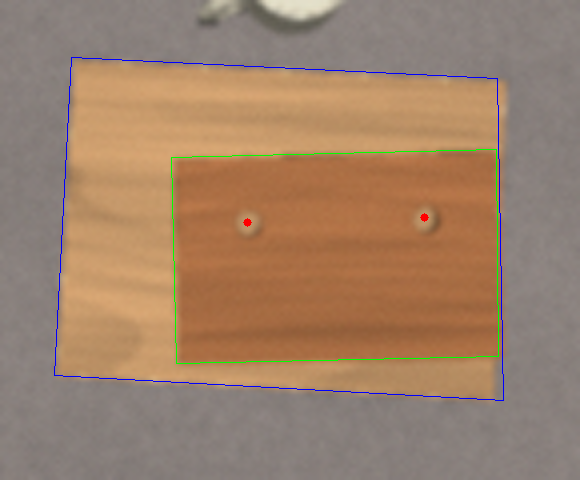

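```bash
cat >> h.py <<'E'
from scipy.spatial.transform import Rotation as R
YAW=-0.0755; CEN=np.array([608.6,-55.7])
def toP(xy):
    c,s=np.cos(YAW),np.sin(YAW);return (np.atleast_2d(xy)-CEN)@np.array([[c,-s],[s,c]])
def toW(xy):
    c,s=np.cos(YAW),np.sin(YAW);return CEN+np.atleast_2d(xy)@np.array([[c,s],[-s,c]])
def st():
    s=get_state();M=R.from_rotvec(s['tool_rot']).as_matrix()
    print('t',s['time'],'tcp',s['tcp_pos'].round(1),'P',toP(s['tcp_pos'][:2]).round(1),'f',s['force'].round(1),'gap',round(s['finger_gap'],1),'q',np.round(s['qpos'],2))
    jy=np.arctan2(M[1,2],M[0,2]);print('jaw yaw',round(jy,4),'rel plinth y',round((jy-YAW-np.pi/2+np.pi/2)%np.pi-np.pi/2,4),'toolx',M[:,0].round(3))
E
python3 - <<'E'
from h import *
st()
print('square start',toW([[-125,-35]]),'sq',toW([[-98,-35]]))
E
```

```text
t 0.2 tcp [ 167.5 -653.8  230.8] P [[-394.8 -629.6]] f [-1.6  0.1  0.8] gap 85.6 q [-1.36  0.12  1.44 -0.    1.58 -0.04]
jaw yaw -1.32 rel plinth y 0.3263 toolx [-0.     0.001 -1.   ]
square start [[481.31610619 -81.17175646]] sq [[508.23918937 -83.20832036]]
```

Call:
apply_moves:
  steps:
    - [[0.025,0.047,0,0,0,-0.04],[0.025,0.047,0,0,0,-0.04],[0.025,0.047,0,0,0,-0.04],[0.025,0.047,0,0,0,-0.04],[0.025,0.047,0,0,0,-0.04],[0.025,0.047,0,0,0,-0.04],[0.025,0.047,0,0,0,-0.04],[0.025,0.047,0,0,0,-0.046]]
  claw: 0

```text
time: 1.2
tcp_pos: [367.9, -276.3, 231.4]
tool_rot: [1.266, 1.171, -1.265]
force: [0.6, -0.3, -0.4]
finger_gap: 85.6
```

Call:
apply_moves:
  steps:
    - [[0.027,0.047,-0.02,0,0,0],[0.027,0.047,-0.03,0,0,0],[0.027,0.047,-0.03,0,0,0],[0.027,0.047,-0.03,0,0,0],[0,0,-0.03,0,0,0],[0,0,0,0,0,0]]

```text
time: 1.95
tcp_pos: [474.5, -89.1, 89.4]
tool_rot: [1.262, 1.177, -1.266]
force: [-0.2, 0.3, -0.5]
finger_gap: 85.3
```

Run:
```python
from h import *
st()
c=read_camera('wrist');print(c['intrinsics'],c['hand_eye']);cv2.imwrite('pics/w1.png',c['image'])
cv2.imwrite('pics/t1.png',read_camera('top')['image'])
```

```text
t 1.95 tcp [474.5 -89.1  89.4] P [[-131.2  -43.5]] f [-0.2  0.3 -0.5] gap 85.3 q [-0.24 -0.24  2.01 -0.    1.37  1.41]
jaw yaw -1.6448 rel plinth y 0.0015 toolx [-0.004  0.001 -1.   ]
[[325.1922621    0.         276.07363656]
 [  0.         325.1922621  204.89367005]
 [  0.           0.           1.        ]] [[-6.26036832e-04 -2.63133460e-01  9.64759240e-01 -1.41979198e+02]
 [ 3.23935142e-04 -9.64759431e-01 -2.63133302e-01  6.60748182e+01]
 [ 9.99999752e-01  1.47788283e-04  6.89213113e-04 -1.65901977e+00]
 [ 0.00000000e+00  0.00000000e+00  0.00000000e+00  1.00000000e+00]]
```

View pics/w1.png

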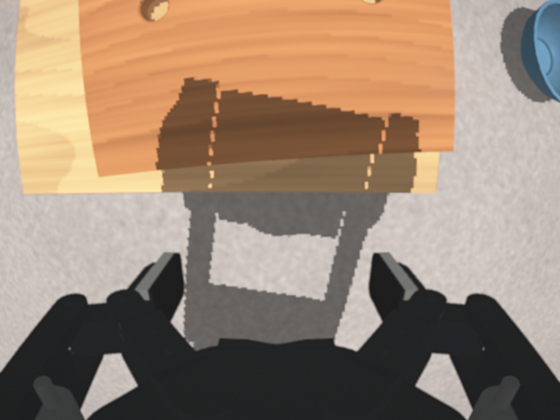

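View pics/t1.png

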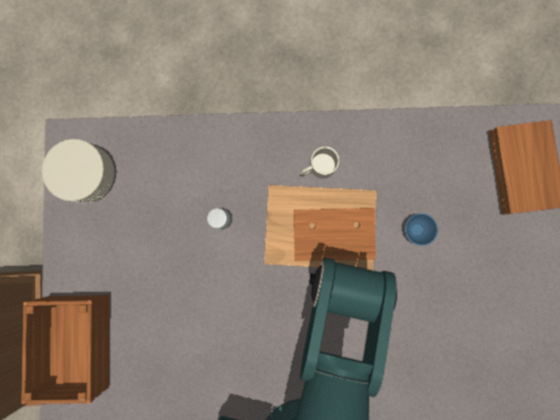

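The wrist view shows the plinth's near edge running from (23,193) to (437,190), the board's near edge from (97,177) to (453,152), and a hole at (155,8). I cast these points to cross-check.

```bash
cat >> h.py <<'E'
def wcast(K,HE,s,uv,z):
    uv=np.atleast_2d(uv).astype(float);p=uv-[K[0,2],K[1,2]];r=np.linalg.norm(p,axis=1);th=r/K[0,0]
    d=np.c_[p/np.maximum(r,1e-9)[:,None]*np.sin(th)[:,None],np.cos(th)]
    M=R.from_rotvec(s['tool_rot']).as_matrix()
    d=d@HE[:3,:3].T@M.T;o=M@HE[:3,3]+s['tcp_pos']
    return o+d*((z-o[2])/d[:,2])[:,None]
E
python3 - <<'E'
from h import *
np.set_printoptions(precision=1,suppress=True)
s=get_state();c=read_camera('wrist');K,HE=c['intrinsics'],c['hand_eye']
f=lambda uv,z:(lambda w:print(w[:,:2],toP(w[:,:2])))(wcast(K,HE,s,uv,z))
f([(23,193),(437,190),(200,192),(350,191)],40)
f([(97,177),(453,152)],52)
f([(155,8)],62)
print(toP([[517,18],[517.9,-199.2],[611.8,-32.3],[612,-152.2]]))
E
```

```text
[[ 513.1  104.9]
 [ 491.  -197.6]
 [ 500.7  -43.1]
 [ 494.3 -136.4]] [[-107.3  153. ]
 [-106.6 -150.3]
 [-108.5    4.5]
 [-107.9  -89.1]]
[[ 518.9   21.6]
 [ 517.8 -202.3]] [[ -95.3   70.3]
 [ -79.5 -153. ]]
[[612.6 -31.8]] [[ 2.2 24.1]]
[[ -96.9   66.6]
 [ -79.6 -149.9]
 [   1.4   23.6]
 [  10.7  -96. ]]
```

Call:
apply_moves:
  steps:
    - [[0,0,-0.028,0,0,0],[0,0,-0.028,0,0,0],[0.008,-0.0006,0,0,0,0],[0.008,-0.0006,0,0,0,0],[0.004,-0.0003,0,0,0,0],[0.004,-0.0003,0,0,0,0],[0,0,0,0,0,0]]

```text
time: 2.98
tcp_pos: [499.8, -91.7, 35.6]
tool_rot: [1.264, 1.172, -1.264]
force: [0.2, 0.6, 0.7]
finger_gap: 85.5
```

Run:
```python
from h import *
st()
c=read_camera('wrist');cv2.imwrite('pics/w2.png',c['image'])
```

```text
t 2.975 tcp [499.8 -91.7  35.6] P [[-105.7  -44.1]] f [0.2 0.6 0.7] gap 85.5 q [-0.23 -0.13  2.01  0.    1.26  1.41]
jaw yaw -1.6459 rel plinth y 0.0004 toolx [ 0. -0. -1.]
```

View pics/w2.png

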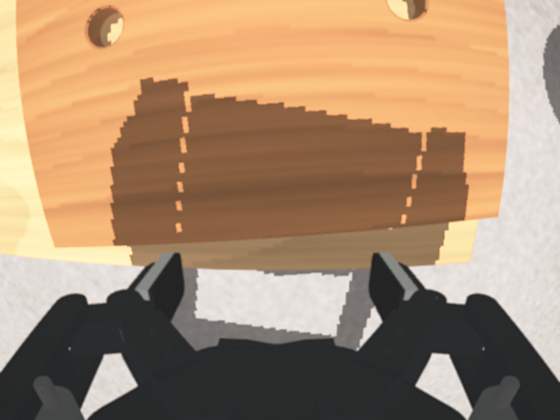

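Both fingers are just short of the near edge, with the left one nearest it. I continue, slowly.

Call:
apply_moves:
  steps:
    - [[0.001,0,-0.003,0,0,0],[0.002,-0.0002,0,0,0,0],[0.002,-0.0002,0,0,0,0],[0.002,-0.0002,0,0,0,0],[0,0,0,0,0,0]]

```text
time: 3.65
tcp_pos: [506.6, -92.3, 32.3]
tool_rot: [1.264, 1.173, -1.264]
force: [0.2, -0.0, 0.0]
finger_gap: 85.4
```

Run:
```python
from h import *
st()
c=read_camera('wrist');cv2.imwrite('pics/w3.png',c['image'])
```

```text
t 3.65 tcp [506.6 -92.3  32.3] P [[-98.9 -44.2]] f [ 0.2 -0.   0. ] gap 85.4 q [-0.23 -0.11  2.   -0.    1.25  1.42]
jaw yaw -1.646 rel plinth y 0.0003 toolx [-0. -0. -1.]
```

View pics/w3.png

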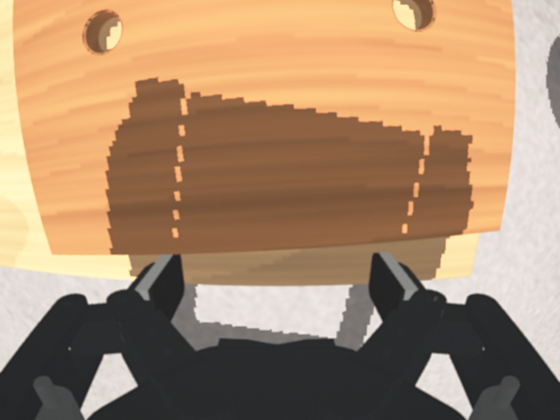

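Call:
apply_moves:
  steps:
    - [[0.002,-0.0002,0,0,0,0],[0.002,-0.0002,0,0,0,0],[0.002,-0.0002,0,0,0,0],[0,0,0,0,0,0]]

```text
time: 4.2
tcp_pos: [512.7, -92.9, 32.3]
tool_rot: [1.264, 1.173, -1.264]
force: [0.2, -0.1, -0.1]
finger_gap: 85.5
```

Run:
```python
from h import *
st()
c=read_camera('wrist');cv2.imwrite('pics/w4.png',c['image'])
```

```text
t 4.2 tcp [512.7 -92.9  32.3] P [[-92.8 -44.3]] f [ 0.2 -0.1 -0.1] gap 85.5 q [-0.23 -0.09  1.98  0.    1.25  1.42]
jaw yaw -1.646 rel plinth y 0.0003 toolx [ 0. -0. -1.]
```

View pics/w4.png

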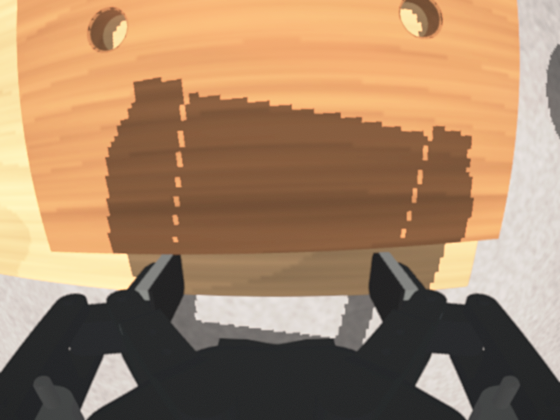

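Call:
apply_moves:
  steps:
    - [[0.002,-0.0002,0,0,0,0],[0.002,-0.0002,0,0,0,0],[0,0,0,0,0,0]]

```text
time: 4.62
tcp_pos: [516.7, -93.3, 32.3]
tool_rot: [1.264, 1.173, -1.264]
force: [-0.1, -0.4, -0.3]
finger_gap: 85.3
```

Run:
```python
from h import *
st()
np.set_printoptions(precision=1,suppress=True)
c,P,B,H=measure_top('m2');print(toP(cast(c,B,58)[:,:2]),toP(cast(c,H,60)[:,:2]))
c=read_camera('wrist');cv2.imwrite('pics/w5.png',c['image'])
```

```text
t 4.625 tcp [516.7 -93.3  32.3] P [[-88.8 -44.4]] f [-0.1 -0.4 -0.3] gap 85.3 q [-0.23 -0.08  1.98  0.    1.25  1.42]
jaw yaw -1.646 rel plinth y 0.0003 toolx [ 0. -0. -1.]
[[ -80.5   66.7]
 [  61.4   69. ]
 [  64.3 -151.6]
 [ -68.4 -150.9]] [[ 15.9  17.8]
 [-59.7 -57.9]]
```

View pics/w5.png

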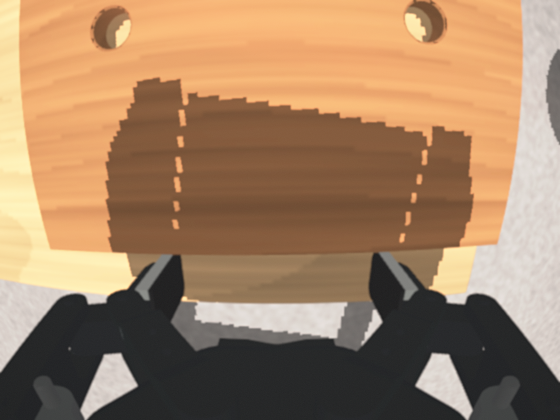

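Call:
apply_moves:
  steps:
    - [[-0.012,0.001,0,0,0,0],[-0.008,0.0005,0.01,0,0,0],[0,0,0.05,0,0,0.18],[0,-0.02,0.02,0,0,0.18],[0.01,-0.035,0,0,0,0.18],[0.02,-0.035,0,0,0,0.18],[0.02,-0.035,0,0,0,0.18],[0.02,-0.017,0,0,0,0.18]]

```text
time: 5.72
tcp_pos: [566.5, -235.4, 113.2]
tool_rot: [0.44, 1.525, -0.44]
force: [-0.4, 0.9, 0.8]
finger_gap: 85.7
```

Call:
apply_moves:
  steps:
    - [[0.018,0,0,0,0,0.18],[0,0,0,0,0,0.18],[0,0,0,0,0,0.13],[0,0,0,0,0,0]]

```text
time: 6.22
tcp_pos: [584.2, -233.8, 113.1]
tool_rot: [0.06, 1.569, -0.061]
force: [0.9, -0.2, 0.7]
finger_gap: 85.2
```

Run:
```python
from h import *
st()
np.set_printoptions(precision=1,suppress=True)
c,P,B,H=measure_top('m3');print(toP(cast(c,B,58)[:,:2]),toP(cast(c,H,60)[:,:2]))
c=read_camera('wrist');cv2.imwrite('pics/w6.png',c['image'])
```

```text
t 6.225 tcp [ 584.2 -233.8  113.1] P [[ -10.9 -179.4]] f [ 0.9 -0.2  0.7] gap 85.2 q [-0.42  0.07  1.68 -0.    1.39 -0.34]
jaw yaw -0.0768 rel plinth y 1.5695 toolx [ 0.001 -0.    -1.   ]
[[ -80.5   67.1]
 [  61.9   69.2]
 [  64.2 -147.6]
 [ -74.9 -151.9]] [[  16.1   17.8]
 [  -5.5 -112.1]]
```

View pics/w6.png

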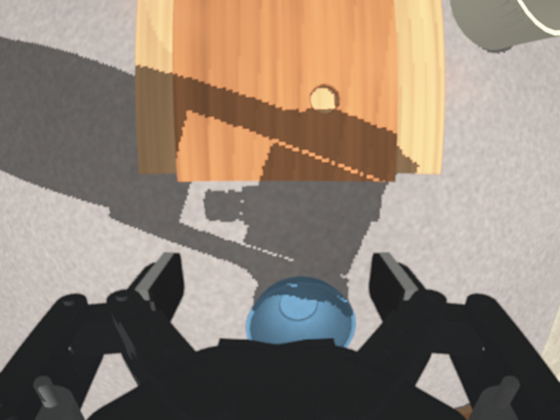

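View pics/m3.png

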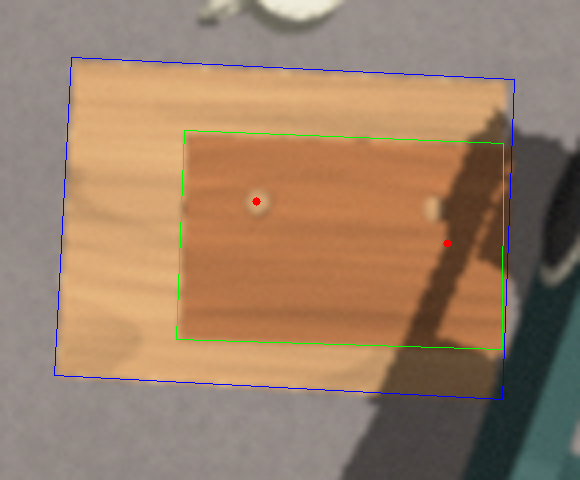

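Call:
apply_moves:
  steps:
    - [[0,0.008,-0.04,0,0,0],[0,0,-0.04,0,0,0],[0.0005,0.006,0,0,0,0],[0.0004,0.005,0,0,0,0],[0.0004,0.005,0,0,0,0],[0.0004,0.005,0,0,0,0],[0.0004,0.005,0,0,0,0],[0,0,0,0,0,0]]

```text
time: 7.32
tcp_pos: [586.7, -199.4, 32.5]
tool_rot: [0.06, 1.57, -0.059]
force: [-0.4, -0.3, 0.4]
finger_gap: 85.7
```

Run:
```python
from h import *
st()
np.set_printoptions(precision=1,suppress=True)
c,P,B,H=measure_top('m4');print(toP(cast(c,B,58)[:,:2]),toP(cast(c,H,60)[:,:2]))
c=read_camera('wrist');cv2.imwrite('pics/w7.png',c['image'])
```

```text
t 7.325 tcp [ 586.7 -199.4   32.5] P [[ -11.  -144.9]] f [-0.4 -0.3  0.4] gap 85.7 q [-0.37  0.12  1.77  0.    1.25 -0.29]
jaw yaw -0.0757 rel plinth y 1.5706 toolx [ 0.  0. -1.]
[[ -76.4   85.5]
 [  64.9   85.8]
 [  64.6 -121.3]
 [ -76.2  -85.8]] [[ 19.1  35.6]
 [ -4.7 -83.2]]
```

View pics/w7.png

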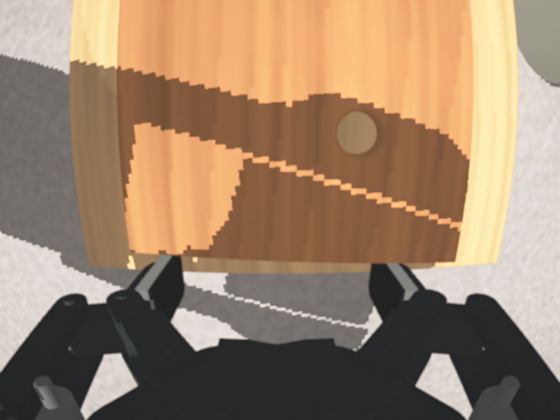

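View pics/m4.png

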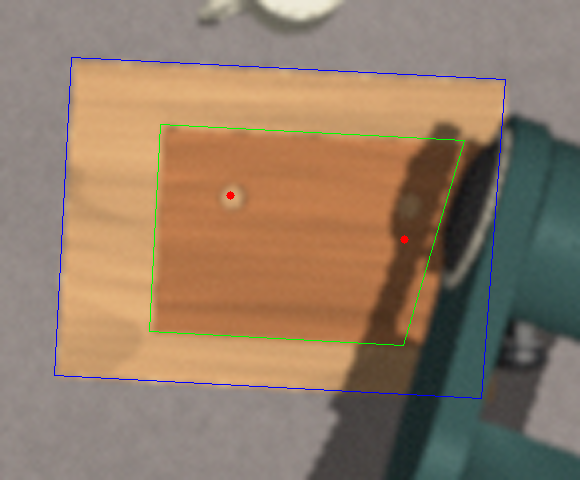

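Call:
apply_moves:
  steps:
    - [[0.0003,0.004,0,0,0,0],[0.0003,0.004,0,0,0,0],[0.0003,0.004,0,0,0,0],[0.0002,0.003,0,0,0,0],[0,0,0,0,0,0]]

```text
time: 8.05
tcp_pos: [587.7, -184.5, 32.3]
tool_rot: [0.06, 1.57, -0.059]
force: [1.0, 0.1, -0.1]
finger_gap: 85.2
```

Run:
```python
from h import *
st()
np.set_printoptions(precision=1,suppress=True)
c,P,B,H=measure_top('m5');print(toP(cast(c,B,58)[:,:2]),toP(cast(c,H,60)[:,:2]))
c=read_camera('wrist');cv2.imwrite('pics/w8.png',c['image'])
```

```text
t 8.05 tcp [ 587.7 -184.5   32.3] P [[ -11.1 -130. ]] f [ 1.   0.1 -0.1] gap 85.2 q [-0.35  0.11  1.78  0.    1.25 -0.27]
jaw yaw -0.0757 rel plinth y 1.5706 toolx [-0.  0. -1.]
[[ -76.9  100. ]
 [  64.7  100.9]
 [  64.6 -101.5]
 [ -75.5  -93.1]] [[ 18.6  49.9]
 [ -4.8 -68.7]]
```

View pics/w8.png

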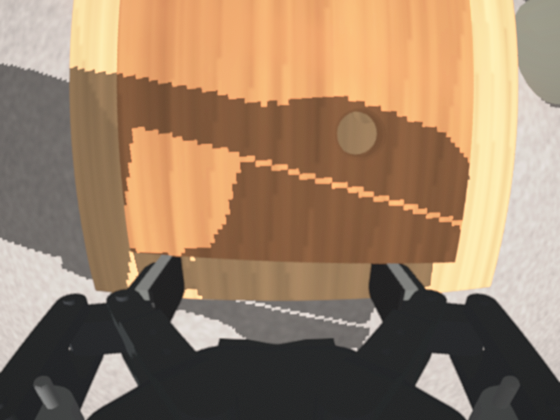

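View pics/m5.png

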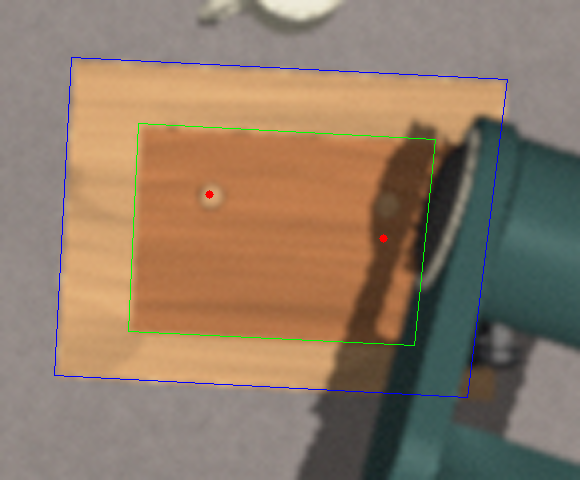

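Call:
apply_moves:
  steps:
    - [[0.0003,0.004,0,0,0,0],[0.0002,0.003,0,0,0,0],[0.0002,0.0028,0,0,0,0],[0,0,0,0,0,0]]

```text
time: 8.65
tcp_pos: [588.5, -174.7, 32.3]
tool_rot: [0.06, 1.57, -0.059]
force: [-0.5, 0.4, 0.3]
finger_gap: 85.0
```

Run:
```python
from h import *
st()
np.set_printoptions(precision=1,suppress=True)
c,P,B,H=measure_top('m6');print(toP(cast(c,B,58)[:,:2]),toP(cast(c,H,60)[:,:2]))
c=read_camera('wrist');cv2.imwrite('pics/w9.png',c['image'])
```

```text
t 8.65 tcp [ 588.5 -174.7   32.3] P [[ -11.1 -120.2]] f [-0.5  0.4  0.3] gap 85.0 q [-0.33  0.11  1.78  0.    1.25 -0.25]
jaw yaw -0.0757 rel plinth y 1.5706 toolx [ 0.  0. -1.]
[[-72.1 109.8]
 [ 69.1 110.3]
 [ 68.5 -91.1]
 [-70.8 -72. ]] [[ 23.   59.7]
 [ -0.2 -59.4]]
```

View pics/w9.png

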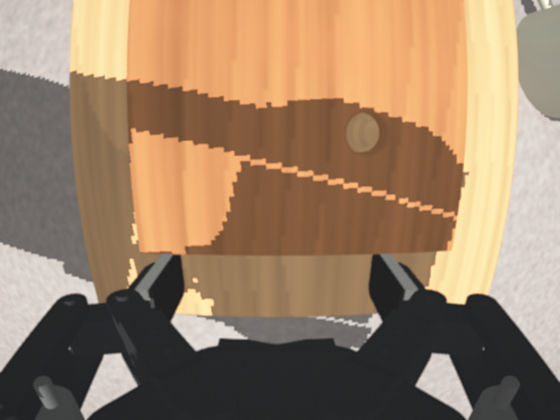

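View pics/m6.png

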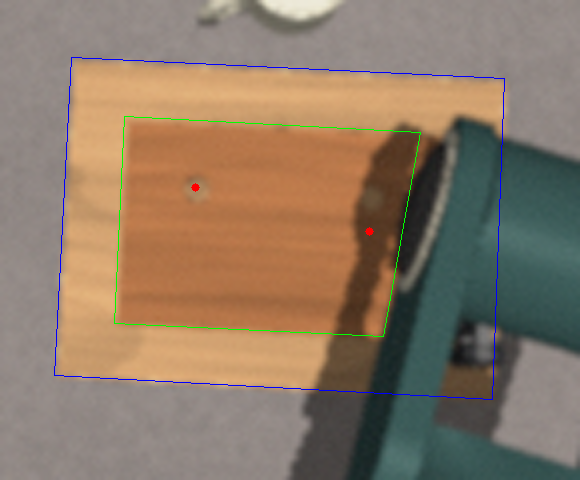

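Call:
apply_moves:
  steps:
    - [[-0.001,-0.014,0,0,0,0],[-0.0003,-0.004,0.02,0,0,0],[0,0,0.05,0,0,0],[-0.02,-0.02,0.05,0,0,0],[-0.04,-0.02,0.02,0,0,-0.1],[-0.04,-0.02,0,0,0,-0.1],[-0.04,-0.02,0,0,0,-0.1],[0,0,0,0,0,0]]

```text
time: 9.75
tcp_pos: [445.3, -274.4, 174.2]
tool_rot: [0.297, 1.548, -0.299]
force: [0.6, -0.2, -0.0]
finger_gap: 85.6
```

Run:
```python
from h import *
st()
np.set_printoptions(precision=1,suppress=True)
c,P,B,H=measure_top('m7');print(toP(cast(c,B,52)[:,:2]),toP(cast(c,H,52)[:,:2]))
c=read_camera('wrist');cv2.imwrite('pics/w10.png',c['image'])
i=read_camera('side')['image'];cv2.imwrite('pics/s10.png',cv2.resize(i[130:250,220:360],None,fx=5,fy=5,interpolation=cv2.INTER_CUBIC))
```

```text
t 9.75 tcp [ 445.3 -274.4  174.2] P [[-146.3 -230.4]] f [ 0.6 -0.2 -0. ] gap 85.6 q [-0.6  -0.2   1.84 -0.    1.5  -0.22]
jaw yaw -0.3801 rel plinth y 1.2662 toolx [ 0.002 -0.001 -1.   ]
[[ -71.8  110.2]
 [  69.   110.2]
 [  69.  -111.1]
 [ -71.5 -110.8]] [[ 23.7 -60.1]
 [ 23.3  59.8]]
```

View pics/w10.png

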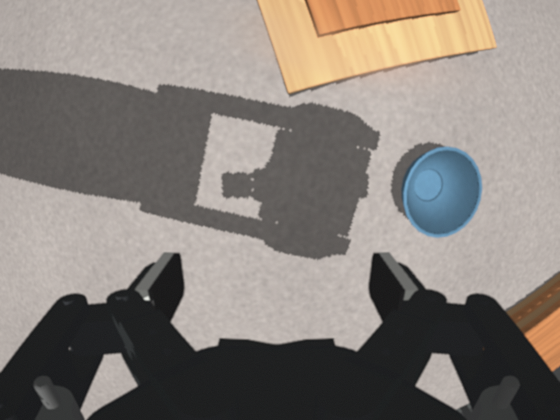

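View pics/m7.png

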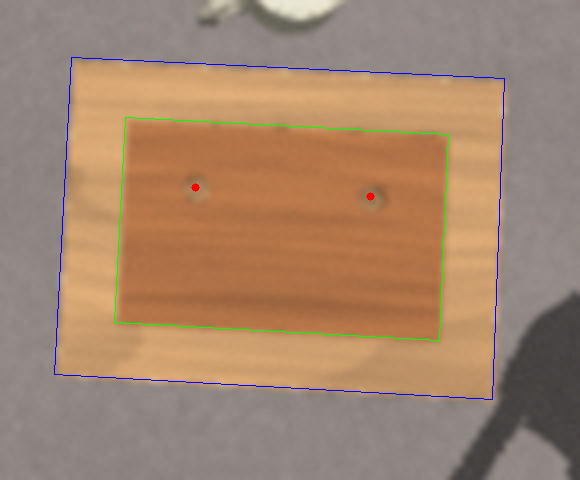

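View pics/s10.png

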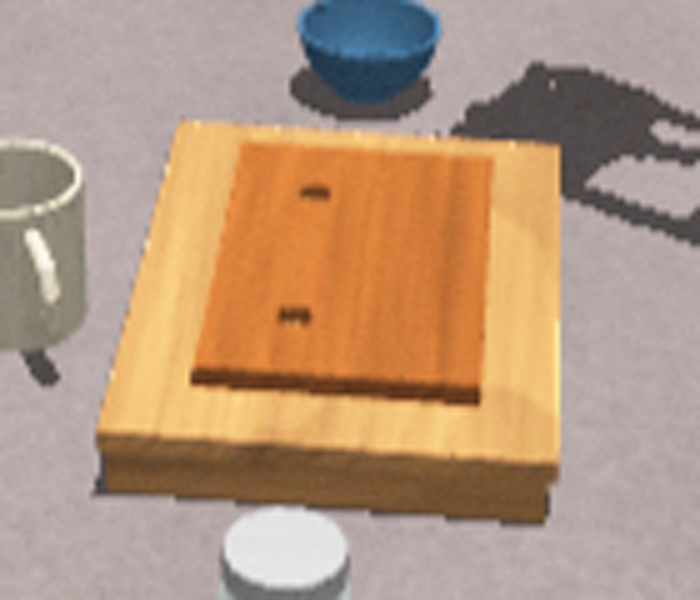

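From above, the board looks seated, with an even border and the holes at (23.5, ±60). I check flatness and the pegs with a closer wrist view.

Call:
apply_moves:
  steps:
    - [[0,0.03,0.02,0,0,-0.16],[0,0.03,0.02,0,0,-0.16],[0.01,0.03,0,0,0,-0.16],[0.01,0.03,0,0,0,-0.16],[0.01,0.03,0,0,0,-0.16],[0.01,0.03,0,0,0,-0.16],[0.02,0.04,0,0,0,-0.16],[0,0,0,0,0,-0.146]]

```text
time: 10.9
tcp_pos: [508.4, -50.1, 212.4]
tool_rot: [1.262, 1.175, -1.262]
force: [0.3, 0.1, 0.8]
finger_gap: 85.8
```

Call:
apply_moves:
  steps:
    - [[0.01,0,0,0,0,0],[0,0,0,0,0,0],[0,0,0,0,0,0]]

```text
time: 11.28
tcp_pos: [517.2, -53.2, 212.2]
tool_rot: [1.26, 1.176, -1.26]
force: [0.7, 0.3, -0.6]
finger_gap: 85.5
```

Run:
```python
from h import *
st()
c=read_camera('wrist');cv2.imwrite('pics/w11.png',c['image'])
```

```text
t 11.275 tcp [517.2 -53.2 212.2] P [[-91.3  -4.4]] f [ 0.7  0.3 -0.6] gap 85.5 q [-0.15 -0.22  1.8   0.    1.57  1.49]
jaw yaw -1.6404 rel plinth y 0.0059 toolx [-0.  0. -1.]
```

View pics/w11.png

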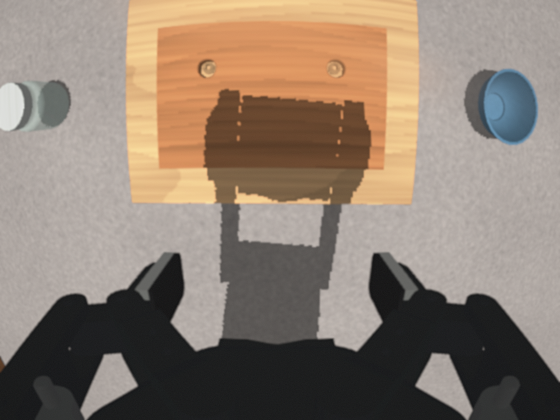

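Run:
```python
from h import *
np.set_printoptions(precision=1,suppress=True)
s=get_state();c=read_camera('wrist');i=c['image'];cv2.imwrite('pics/w12.png',cv2.resize(i[15:180,140:400],None,fx=3,fy=3,interpolation=cv2.INTER_CUBIC))
cv2.imwrite('pics/w13.png',cv2.resize(i[52:86,185:360],None,fx=4.5,fy=4.5,interpolation=cv2.INTER_CUBIC))
W=lambda uv,z:toP(wcast(c['intrinsics'],c['hand_eye'],s,uv,z)[:,:2])
print(W([(158.5,27.5),(386,27.5),(385,167.5),(159,167.5)],52));print(W([(207.5,68.5),(335.5,68.5)],52));print(W([(132,203.5),(412,203.5)],40))
top=read_camera('top')['image'];a=cv2.imread('pics/top0.png')
d=cv2.absdiff(top,a).max(2)
for n,(x,y) in dict(mug=(324,162),jar=(218,218),bowl=(421,229)).items():print(n,d[y-17:y+17,x-17:x+17].max())
```

```text
[[  68.3  110.9]
 [  68.6 -107.2]
 [ -69.5 -109. ]
 [ -70.5  111.8]]
[[ 22.8  61.2]
 [ 23.  -57.2]]
[[-110.4  151.2]
 [-108.8 -147.7]]
mug 15
jar 15
bowl 12
```

View pics/w12.png

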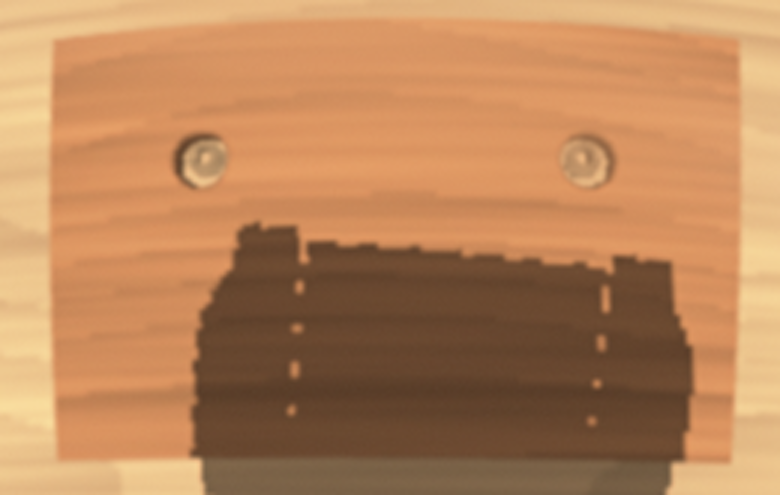

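View pics/w13.png

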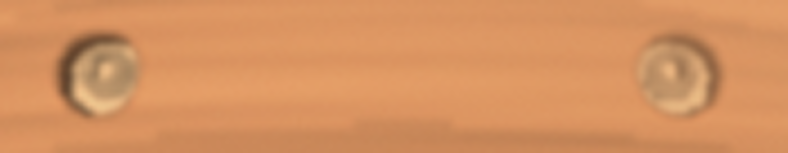

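Both pegs stand centred in their holes, and the far edge measures 218 mm at flat height; raised, it would read wider. The hand is clear, so I hand in.

Run:
```python
from bench import *
print(sign_off())
```

```text
the job is handed in; nothing more can be done
None
```

I squared the board with a two-finger push on its near edge. I then slid it about 42 mm left with a push on its right edge until it dropped over both pegs. I handed in at about 11 s with the hand raised well clear; no verdict was reported.

**Position:** in the top view the border is even. The holes measure (23.7, −60.1) and (23.3, 59.8) mm in the plinth frame, against a target of (25, ±60).

**Flatness:** the side view shows the board lying level on the deck. The wrist view shows a peg inside each hole. The board's outline measures about 140 × 220 mm at flat height.

**Mug, jar and bowl:** none of them shows a visible change in the top view.

**Disagreements:** the wrist camera put the holes at (22.8, 61.2) and (23.0, −57.2). That differs from the top view by up to 3 mm, roughly the calibration error. Contrary to the scene notes, the squaring push also moved the board about 9 mm away from the robot. The sideways slide carried it further that way, so no separate push was needed.

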